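Load the utensil dryer and restart it

ROBOT

A 7-joint arm with a two-finger parallel gripper is mounted at the origin on the work surface. World frame = base frame: x ahead of the robot, y to its left, z up, the work surface at z = 0. Lengths are in mm, angles in rad, forces in N, time in s.
With the tool pointing down it reaches from about 400 to 875 mm from the base axis. Payload 4.4 kg.
Tool frame: the origin (TCP) lies between the finger pads; the fingertips stand 17 mm ahead of it and the grasp point (between the pads) lies 2 mm behind it; z points along the fingers, y is the line along which they close (so a half turn about z gives the same grasp; the last joint's range is limited). The gripper opens to 85 mm and grips with 20 to 120 N. Pads are 22 mm wide; open, the fingers measure 114 mm over their backs; the gripper's body (76 mm by 85 mm) begins 54 mm behind the grasp point. The pads swing forward as they close: fully open they stand 13 mm farther back than shut.
Start: joints at [-1.31, 0.628, 0.038, 1.517, -0.027, 0.996, -0.02], TCP at [208.636, 615.62, 248.313] pointing down, gripper open.
Joint ranges: [-3.06, 3.06], [-0.37, 2.12], [-1.25, 1.32], [0.18, 2.47], [-1.1, 4.24], [0.23, 1.98], [-2.94, 2.94]. Speed limits (rad/s): [2.57, 2.57, 3.14, 3.14, 3.14, 3.14, 3.14].

INTERFACE

Orientations are given as [roll, pitch, yaw] about the fixed x, y, z axes, in that order (R = Rz(yaw) Ry(pitch) Rx(roll)).
In Python, from cell import sensors, get_image, ctrl gives the robot as it stands.
- The arm moves only by the tool send_rows, never from a script. Its argument "series" is a list of rows, each a list of 3 entries, a list of its own where there are three numbers: the finger opening in mm, from 0 to 85.4, then the shift along the world's x, y, z in units of 60 mm (1.0 is 60 mm), then the turn, a rotation vector about the world's x, y, z in units of 5 degrees (1.0 is 5 degrees). A call has 1 to 8 rows; each row shifts and turns the commanded pose from where the row before left it; what a row does not reach is not made up. A row lasts 1/8 s, in which the tool goes at most 62.5 mm and 10.7 degrees, less where a joint would pass 70% of its speed; a pose out of reach is approached as far as the arm can. A call is refused whole if a number of a shift passes 1 or a number of a turn 1, either way. A call with a gripper value outside its range is refused whole. The fingers move at their own pace and stop on an object; the grip force is fixed at half the most. Time passes only in rows, so rows that do not move let the fingers close. It gives the time, the measured TCP pose, the force, the opening and the grip force at its end, in the units of the state.
- sensors.read_state(): the state, without advancing time (a new reading comes with each control period).
- get_image(name): name is "scene" or "top" or "wrist"; returns a dict with "img" (400x640x3 uint8, red, green, blue), "depth" (400x640 float32, mm along the optical axis (not along the pixel's ray), 0 where there is no reading), "vfov" (degrees; the focal length in pixels is half the picture's height over the tangent of half this angle, whatever the lens; pixels are square), "cx", "cy" (the principal point, pixels), "world_to_cam" (4x4, takes a point from world to camera coordinates). Camera axes: x right, y down, z forward; pixel columns grow to the right and rows downward; lengths in mm; the calibration is good to about 2 mm. A picture is of the moment at which its call begins.
- ctrl.finish_job(): hands the job in; it is judged then, once.
The state is a dict: "clock": time; "qpos": joint angles; "qd": joint speeds; "tau": joint torques, N m; "eef_pos": TCP position; "tool_rot": TCP orientation; "force": force on the tool from outside, world axes, zero at the start; "torque": the same for the moment, N m; "width": finger opening in mm; "gripper_force": force on a finger pad.
Only numpy, scipy, OpenCV 4.12 (cv2) and the standard library are available. Lean on these libraries where they do the work, as an engineer would, in place of code of your own. Each camera call takes 0.05 s, during which the arm holds its last target. There are 200 camera calls.

TASK

The utensil dryer is running empty: before loading anything, stop it by pushing its knob down, turning it to off (the single dot) and letting it spring up. Then lay every wooden turner from the worktop flat in the long tray and every wooden scoop in the short tray, none sticking out over the rim, and only then start the dryer again by pushing the knob down, turning it to run (the three dots) and letting it spring up. Leave the tin and the mug where they stand.

Things in the scene. Friction and masses are not known exactly. Their poses are not given: they have to be found in the camera images.
- dryer: white utensil dryer fixed to the worktop: a deck 270 x 520 mm, 12 mm high, carrying two steel trays side by side, with a control housing 250 x 110 mm, top at 45 mm, along its right (-y) end. Origin: middle of the deck's underside; its front faces -x, z up
- long_tray: the longer, oblong open steel tray on the deck (left or right place): 238 mm (x) by 178 mm (y) outside, 44 mm high, walls and floor 4 mm, fixed. Origin: middle of its underside, 12 mm above the worktop
- short_tray: the shorter, nearly square open steel tray on the deck: 158 mm (x) by 178 mm (y) outside, 44 mm high, walls and floor 4 mm, fixed. Origin: middle of its underside, 12 mm above the worktop
- knob_grip (a point): middle of the grip bar of the knob on the housing's top (86 mm above the worktop when the knob is up). The knob: a black upright bar 56 mm long, 14 mm thick, 26 mm high (top 5 mm above this point) on a steel disc of 66 mm diameter whose upper face lies 21 mm below this point. x runs along the bar, turning with it; the white pointer line is on the bar's -x half. z up
- knob_press (a joint): how far the knob is pushed down, m: 0 up, 0.010 fully down. Sprung: 3 N to start, 7 N fully down. It turns between its two positions only while pushed down at least 8 mm, and springs up only in those positions
- knob_turn (a joint): angle of the knob, rad, growing clockwise seen from above: 0 = off, pointer to the front at the single dot; 1.30 = running, pointer at the three dots on the side of the trays. End stops at 0 and 1.30; it catches within about 0.15 of either
- turner1: flat wooden turner, 180 mm long, lying flat: handle 120 x 16 mm and 12 mm thick, then a flat rectangular blade 60 x 56 mm, 5 mm thick. Origin: middle of the length, on the underside; x runs along it to the blade (handle x -90 to +28 mm, blade to +90; balances near x = +8), z up. May be absent
- turner2: flat wooden turner, 180 mm long, lying flat: handle 120 x 16 mm and 12 mm thick, then a flat rectangular blade 60 x 56 mm, 5 mm thick. Origin: middle of the length, on the underside; x runs along it to the blade (handle x -90 to +28 mm, blade to +90; balances near x = +8), z up. May be absent
- turner3: flat wooden turner, 180 mm long, lying flat: handle 120 x 16 mm and 12 mm thick, then a flat rectangular blade 60 x 56 mm, 5 mm thick. Origin: middle of the length, on the underside; x runs along it to the blade (handle x -90 to +28 mm, blade to +90; balances near x = +8), z up. May be absent
- scoop1: wooden measuring scoop, 120 mm long, lying: a round open cup 50 mm wide, 30 mm high and a straight handle 14 mm wide, 13 mm thick. Origin: middle of the length, on the underside; x runs along it to the cup (handle x -60 to +10 mm, cup axis at +35), z up. May be absent
- scoop2: wooden measuring scoop, 120 mm long, lying: a round open cup 50 mm wide, 30 mm high and a straight handle 14 mm wide, 13 mm thick. Origin: middle of the length, on the underside; x runs along it to the cup (handle x -60 to +10 mm, cup axis at +35), z up. May be absent
- scoop3: wooden measuring scoop, 120 mm long, lying: a round open cup 50 mm wide, 30 mm high and a straight handle 14 mm wide, 13 mm thick. Origin: middle of the length, on the underside; x runs along it to the cup (handle x -60 to +10 mm, cup axis at +35), z up. May be absent
- tin: round steel tin with pressed-on lid, 94 mm wide, 70 mm high, standing. Origin: middle of the underside. To be left alone
- mug: white ceramic mug, 80 mm wide, 90 mm high. Origin: middle of the underside. To be left alone
Not all that is in view belongs to the job. Leave any pink or red look-alike of the turner1 alone.

How it is judged:
By the outcome, as a careful person would: the job done as asked, in the order asked, and still so for the second after the job is handed in, with the robot touching nothing.
Of turner1, turner2, turner3, scoop1, scoop2, scoop3 only 4 to 6 are there at a start; the rules pass over those that are not, and their reading is None.
At some moment in a run one of turner1, turner2, turner3, scoop1, scoop2, scoop3 may be knocked a few centimetres aside while the robot is not near it.
Once in a run the grip may slacken for a moment while it holds something.
It also fails if it takes over 210 s, if anything falls off the work surface, if the arm or the gripper's body presses on something with over 40 N, if the wrist force passes 120 N, or if a joint passes its speed limit or range.

## Working session

There is one attempt and no reset: what is moved stays moved. The work goes in short steps, Python scripts to look and compute and a tool call to move; the robot and the scene stay as the last step left them, time stands still between calls to the robot, and variables do not carry over. Pictures are saved under pics/ and viewed, at most 14 in all, crops included, and the job is handed in when it is done.

Besides the shell and the picture viewer there is one more tool, called after "Emit:" as a command line: name --argument value ..., lists and objects as JSON in quotes. send_rows: Moves the arm, as the interface text tells. Its arguments: {"type":"object","properties":{"series":{"type":"array"}},"required":["series"]}

```bash
ls; mkdir -p pics
cat > h.py <<'E'
import numpy as np, cv2
from cell import sensors, get_image, ctrl
def cam(n):
    d=get_image(n); d['f']=200/np.tan(np.radians(d['vfov'])/2); return d
def ray(d,u,v,z):
    M=np.linalg.inv(d['world_to_cam']); o=M[:3,3]
    r=M[:3,:3]@np.array([(u-d['cx'])/d['f'],(v-d['cy'])/d['f'],1.0]); return (o+r*(z-o[2])/r[2])[:2]
def cloud(d):
    M=np.linalg.inv(d['world_to_cam']); v,u=np.mgrid[0:400,0:640]; D=d['depth']
    P=np.stack([(u-d['cx'])/d['f']*D,(v-d['cy'])/d['f']*D,D],-1)
    return P@M[:3,:3].T+M[:3,3]
def proj(d,p):
    q=d['world_to_cam']@np.r_[p,1]; return d['cx']+d['f']*q[0]/q[2], d['cy']+d['f']*q[1]/q[2]
def save(n,im): cv2.imwrite('pics/'+n+'.png',cv2.cvtColor(im,cv2.COLOR_RGB2BGR))
E
python3 - <<'E'
from h import *
for n in('top','scene'):
    d=cam(n); save(n+'0',d['img']); print(n,d['vfov'],d['cx'],d['cy'],np.linalg.inv(d['world_to_cam']).round(2).tolist())
print(sensors.read_state())
E
```

```text
pics
top 44.7129045347128 323.6119530128812 206.99220796255716 [[-0.02, -0.99, 0.17, 284.37], [-1.0, 0.02, 0.0, -128.93], [-0.01, -0.17, -0.99, 1763.82], [0.0, 0.0, 0.0, 1.0]]
scene 49.48375241830976 319.2383953220544 197.33803052991328 [[0.7, 0.48, -0.53, 1358.8], [0.72, -0.45, 0.53, -908.04], [0.02, -0.75, -0.66, 1024.61], [0.0, 0.0, 0.0, 1.0]]
{'clock': 0.1, 'qpos': array([-1.30977044,  0.6292321 ,  0.03845316,  1.51828623, -0.02699008,
        0.99631074, -0.01997044]), 'qd': array([-0.00114235, -0.0014951 , -0.00169679, -0.00262482,  0.00088611,
       -0.00236488,  0.00128344]), 'tau': array([ 2.52424070e-03, -5.64526141e+01,  1.23023551e+00, -1.93972671e+01,
        1.12576669e-02,  5.44898750e-03, -2.80533629e-05]), 'eef_pos': array([208.47923065, 615.0863514 , 247.489314  ]), 'tool_rot': array([-3.13987469e+00,  2.99124442e-05,  2.81479454e+00]), 'force': array([ 0.38167758, -0.50200547,  1.01854711]), 'torque': array([-0.00651623,  0.01505482, -0.00996028]), 'gripper_force': 0.0, 'width': 85.39717018077471}
```

View pics/top0.png

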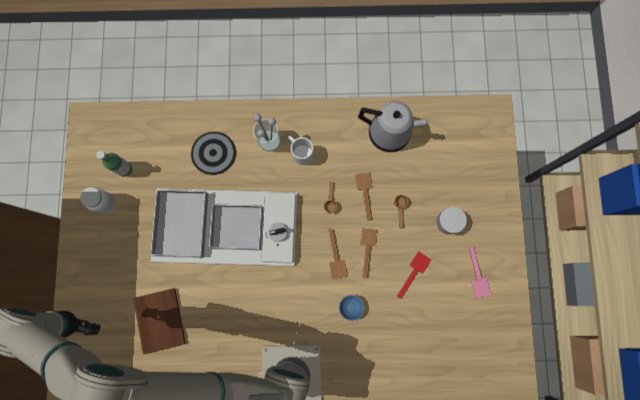

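View pics/scene0.png

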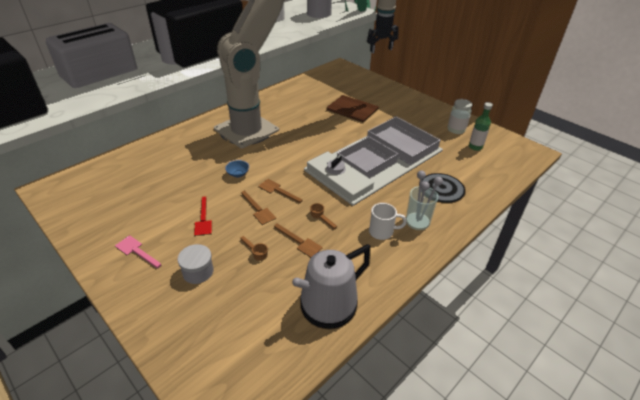

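The top view shows brown turners with blades at (338,270), (364,182) and (369,238), and scoops with cups at (331,207) and (402,202). The red turner (420,262) and pink turner (481,287) are look-alikes. The long tray is on the left at (180,224), the short one at (237,228), and the knob at (278,232). I'll measure these next and enlarge the crop.

```bash
cat >> h.py <<'E'
def items(d,verbose=True,zmax=60):
    hsv=cv2.cvtColor(d['img'],cv2.COLOR_RGB2HSV).astype(int)
    m=((hsv[...,0]>=4)&(hsv[...,0]<=16)&(hsv[...,1]>125)&(hsv[...,2]>50)&(hsv[...,2]<190)).astype(np.uint8)
    m=cv2.morphologyEx(m,cv2.MORPH_CLOSE,np.ones((3,3)))
    n,l,s,c=cv2.connectedComponentsWithStats(m)
    out=[]
    for i in range(1,n):
        if 80<s[i,4]<1500: out.append((i,s[i],c[i]))
    return m,l,out
E
python3 - <<'E'
from h import *
d=cam('top'); m,l,o=items(d); P=cloud(d)
for i,s,c in o:
    v,u=np.nonzero(l==i)
    z=8
    Q=np.array([ray(d,a,b,z) for a,b in zip(u,v)])
    ce=Q.mean(0); w,V=np.linalg.eigh(np.cov((Q-ce).T)); ax=V[:,1]
    t=(Q-ce)@ax; 
    if abs(t.max())<abs(t.min()): pass
    if (t**3).mean()>0: ax=-ax; t=-t
    mid=ce+ax*(t.max()+t.min())/2
    print(i,c.round(),s[4],'mid',mid.round(),'len',round(np.ptp(t)),'yaw',np.degrees(np.arctan2(ax[1],ax[0])).round(1),'z',P[v,u,2].mean().round(1), d['img'][v,u].mean(0).round())
k=P[...,2]
print('table z',np.median(k[300:330,380:420]))
for nm,(u,v) in dict(deckcorner=(150,265)).items(): print(nm,P[v,u])
# dryer: high points
for nm,lo,hi in(('rim',50,62),('house',42,48),):
    mm=(k>lo)&(k<hi); mm[:180]=0; mm[275:]=0; mm[:,:145]=0; mm[:,300:]=0
    Q=P[mm]; print(nm,len(Q),Q.min(0).round(),Q.max(0).round(),cv2.minAreaRect(Q[:,:2].astype(np.float32)))
mm=(k>68); mm[:215]=0; mm[250:]=0; mm[:,:262]=0; mm[:,295:]=0
Q=P[mm]; print('knob',Q.mean(0).round(1),Q.max(0).round(1),Q.min(0).round(1))
im=cv2.resize(d['img'][160:300,260:440],None,fx=4.3,fy=4.3,interpolation=cv2.INTER_CUBIC); save('crop1',im)
im=cv2.resize(d['img'][180:275,145:305],None,fx=5,fy=5,interpolation=cv2.INTER_CUBIC); save('crop2',im)
E
```

```text
1 [365. 189.] 306 mid [ 627. -278.] len 172 yaw 6.2 z 12.8 [137. 101.  68.]
2 [330. 202.] 155 mid [ 624. -149.] len 109 yaw 176.6 z 9.5 [122.  90.  61.]
3 [401. 206.] 171 mid [ 571. -404.] len 115 yaw -2.5 z 10.6 [123.  91.  61.]
4 [ 30. 233.] 1198 mid [514. 956.] len 241 yaw -104.2 z -276.0 [51. 37. 24.]
6 [368. 245.] 317 mid [ 418. -277.] len 173 yaw -7.0 z 12.8 [137. 101.  68.]
7 [337. 261.] 313 mid [ 420. -161.] len 171 yaw -170.6 z 7.2 [137. 102.  69.]
19 [ 14. 266.] 86 mid [395. 997.] len 107 yaw -98.8 z -172.3 [51. 36. 24.]
21 [ 31. 285.] 838 mid [325. 939.] len 207 yaw -77.2 z -315.8 [51. 37. 24.]
45 [ 22. 306.] 195 mid [251. 953.] len 169 yaw -98.3 z -265.9 [51. 37. 24.]
table z -0.26964895919616083
deckcorner [389.4607913  507.95822384   2.7046162 ]
rim 744 [396. -17.  50.] [659. 491.  62.] ((528.751953125, 236.9314422607422), (500.6127624511719, 242.74606323242188), 86.47865295410156)
house 1125 [392. -17.  42.] [660. 492.  48.] ((526.277099609375, 237.07012939453125), (502.89056396484375, 248.83059692382812), 87.14002227783203)
knob [489.3  36.1 139.1] [ 527.9   69.  1763.8] [ 284.4 -128.9   68.2]
```

View pics/crop1.png

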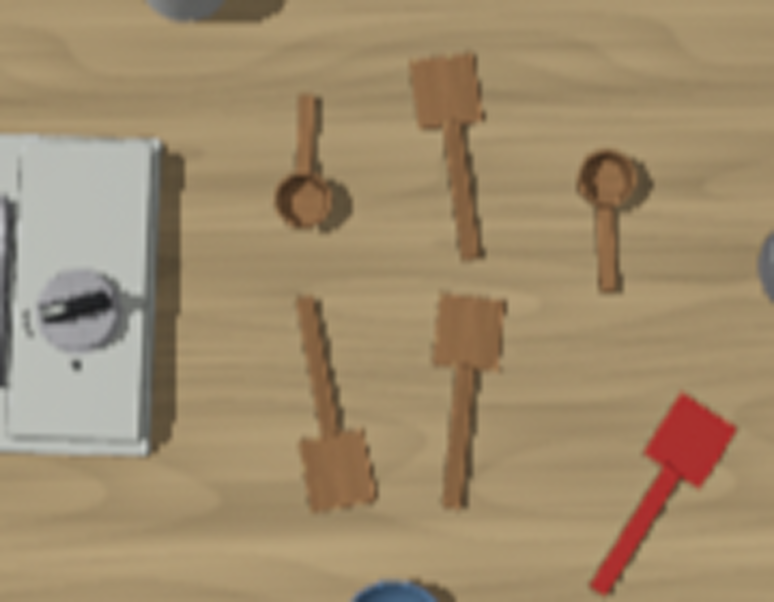

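View pics/crop2.png

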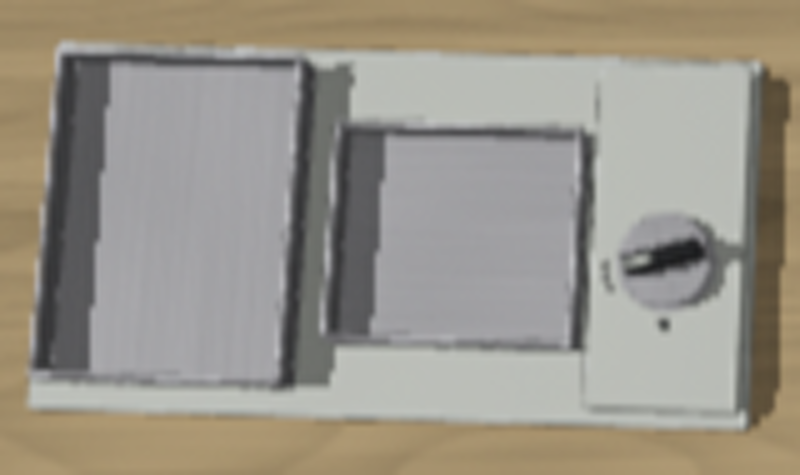

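Crop 1 confirms three plain wooden turners, two scoops and a separate red look-alike. Crop 2 shows the knob bar, with its pointer on the left towards the three dots (running), and both trays empty. Next I'll work out the dryer frame and knob position.

Run:
```python
from h import *
d=cam('top'); P=cloud(d)
def c2(u,v): return 145+u/5-.4,180+v/5-.4
def show(n,pts,z):
    Q=np.array([ray(d,*c2(*p),z) for p in pts]); print(n,Q.round(1).tolist(),'mean',Q.mean(0).round(1)); return Q
a=show('long rim TL TR BR BL',[(62,55),(305,58),(290,386),(36,372)],56)
b=show('short',[(343,125),(586,128),(578,347),(330,338)],56)
show('deck TL,BL,BR',[(60,45),(30,408)],12)
h=show('house',[(598,62),(757,64),(745,425)],45)
k=show('bar ends',[(622,265),(705,246)],91)
show('disc',[(668,261)],65)
show('dots1',[(664,325)],45); show('dots3',[(607,275)],45)
for Q in(a,b):
    for i,j in((3,0),(2,1)): 
        e=Q[j]-Q[i]; print('yaw x',np.degrees(np.arctan2(e[1],e[0])).round(1),np.linalg.norm(e).round(),end=' ')
    for i,j in((1,0),(2,3)): 
        e=Q[j]-Q[i]; print('yaw y',np.degrees(np.arctan2(e[1],e[0])).round(1)-90,np.linalg.norm(e).round(),end=' ')
    print()
m,l,o=items(d)
for i in(2,3):
    v,u=np.nonzero(l==i); q=P[v,u]; o2=np.argsort(q[:,0]); print([ (int(q[t,0]),round(q[t,2])) for t in o2[::6]])
```

```text
long rim TL TR BR BL [[652.0, 475.0], [646.4, 300.1], [411.6, 305.0], [424.6, 484.0]] mean [533.7 391. ]
short [[597.0, 271.7], [591.6, 97.9], [435.3, 102.9], [444.8, 277.6]] mean [517.2 187.5]
deck TL,BL,BR [[669.0, 492.4], [402.5, 503.0]] mean [535.7 497.7]
house [[641.8, 90.9], [638.1, -23.9], [379.2, -13.4]] mean [553.   17.9]
bar ends [[488.4, 67.9], [500.6, 10.4]] mean [494.5  39.1]
disc [[493.8, 38.6]] mean [493.8  38.6]
dots1 [[450.7, 43.5]] mean [450.7  43.5]
dots3 [[487.1, 84.0]] mean [487.1  84. ]
yaw x -2.3 228.0 yaw x -1.2 235.0 yaw y -1.7999999999999972 175.0 yaw y -4.200000000000003 180.0 
yaw x -2.2 152.0 yaw x -1.8 156.0 yaw y -1.7999999999999972 174.0 yaw y -3.0999999999999943 175.0 
[(284, 1764), (573, 30), (577, 10), (578, 3), (582, -1), (584, 31), (585, 3), (588, 30), (590, 0), (591, 32), (593, 2), (596, 4), (597, 21), (599, 9), (601, -3), (603, 12), (605, 19), (607, 8), (609, -3), (611, 26), (624, 15), (633, 9), (644, 9), (654, 15), (662, 13), (669, 17), (676, 16)]
[(284, 1764), (516, 12), (524, 12), (531, 13), (538, 14), (545, 19), (552, 17), (562, 5), (573, 6), (581, 22), (584, 3), (588, 4), (591, 8), (594, 33), (596, 4), (598, 9), (600, 0), (602, 9), (603, 4), (605, 9), (607, 1), (610, 7), (612, -4), (614, 4), (616, -4), (618, 4), (619, -1), (622, 3), (624, 11)]
```

Emit:
send_rows --series '[[40, [0.4, -0.8, 0], [0, 0, -1]], [40, [0.4, -0.8, 0], [0, 0, -1]], [40, [0.4, -0.8, 0], [0, 0, -1]], [40, [0.4, -0.8, 0], [0, 0, -1]], [40, [0.4, -0.8, 0], [0, 0, -1]], [40, [0.4, -0.8, 0], [0, 0, -1]], [40, [0.4, -0.8, 0], [0, 0, -1]], [40, [0.4, -0.8, 0], [0, 0, -1]]]'

```text
clock: 1.2
eef_pos: [401.2, 230.1, 248.5]
tool_rot: [3.141, -0.0, 2.114]
force: [0.8, 0.3, 0.1]
width: 40.0
gripper_force: 0.0
```

Emit:
send_rows --series '[[40, [0.38, -0.79, -0.2], [0, 0, -1]], [40, [0.38, -0.79, -0.2], [0, 0, -1]], [40, [0.38, -0.79, -0.2], [0, 0, -1]], [40, [0.38, -0.79, -0.2], [0, 0, -0.86]], [40, [0, 0, 0], [0, 0, 0]], [40, [0, 0, 0], [0, 0, 0]]]'

```text
clock: 1.95
eef_pos: [491.5, 42.5, 200.2]
tool_rot: [-3.141, -0.001, 1.78]
force: [0.2, 0.4, 0.4]
width: 40.1
gripper_force: 0.0
```

Run:
```python
from h import *
d=cam('wrist'); save('w1',d['img']); print(d['vfov'],np.linalg.inv(d['world_to_cam']).round(2).tolist())
s=sensors.read_state(); print(s['eef_pos'],s['tool_rot'])
print(proj(d,[494,39,91]), proj(d,s['eef_pos']+[0,0,-17]))
```

```text
59.63891986745567 [[0.98, 0.2, 0.07, 475.2], [0.21, -0.93, -0.31, 122.47], [0.0, 0.32, -0.95, 324.81], [0.0, 0.0, 0.0, 1.0]]
[491.38868289  43.28030894 200.29464919] [-3.14117294e+00 -1.00287862e-03  1.78169103e+00]
(np.float64(323.13143651876885), np.float64(210.3769305694355)) (np.float64(320.31125971861036), np.float64(269.9412335660782))
```

View pics/w1.png

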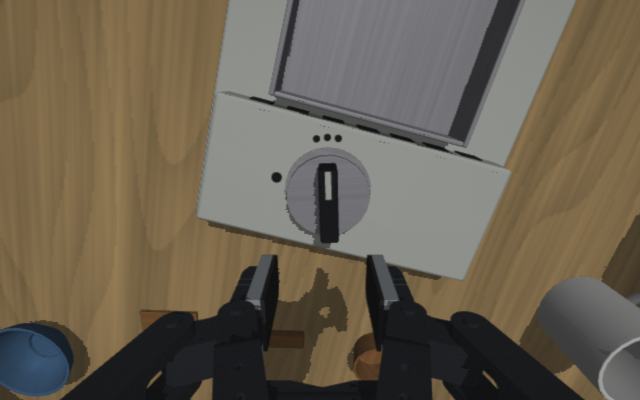

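The wrist view shows the knob bar from (327,165) to (329,238), its pointer towards the three dots at (327,138), and the single dot at (277,177).

Run:
```python
from h import *
d=cam('wrist')
g=cv2.cvtColor(d['img'],cv2.COLOR_RGB2GRAY)
m=((g<50)).astype(np.uint8); m[:155]=0;m[245:]=0;m[:,:300]=0;m[:,350:]=0
v,u=np.nonzero(m); print(u.min(),u.max(),v.min(),v.max())
for v0 in(170,185,200,215,230): print(v0,u[v==v0].min(),u[v==v0].max())
for p,z in(((328,164),91),((328.5,237),91),((328.3,192),65),((328.5,201),91)): print(ray(d,*p,z))
# housing corners
A=ray(d,221,93,45);B=ray(d,509,173,45);print(A,B)
e=A-B; print(np.degrees(np.arctan2(e[1],e[0])))
```

```text
317 337 164 243
170 318 336
185 318 336
200 318 337
215 319 337
230 319 337
[490.12154608  73.41066321]
[502.19268813  20.28741729]
[496.81327373  46.22563292]
[496.19943528  47.44980814]
[400.9346089  100.61901366] [640.6447468   87.48516068]
176.8638678087134
```

Run:
```python
from h import *
for n,box in(('wrist',(155,245,285,372)),('top',(215,250,262,295))):
    d=cam(n); P=cloud(d); a,b,c,e=box; S=P[a:b,c:e].reshape(-1,3)
    for lo,hi in((58,72),(84,98)):
        Q=S[(S[:,2]>lo)&(S[:,2]<hi)]; 
        if len(Q): print(n,lo,len(Q),np.median(Q[:,2]).round(1),cv2.minAreaRect(Q[:,:2].astype(np.float32)))
    if n=='wrist':
        for p in((221,93),(509,173),(198,217),(463,279)): print(ray(d,*p,45).round(1))
        print('dots',ray(d,277,177,45),ray(d,327,138,45))
```

```text
wrist 58 3868 63.9 ((496.8958740234375, 41.6958122253418), (64.93842315673828, 64.4237289428711), 13.871892929077148)
wrist 84 1426 89.8 ((497.1309509277344, 41.42156982421875), (14.025323867797852, 55.61927032470703), 13.766867637634277)
[400.9 100.9]
[640.8  87.9]
[393.9  -4.8]
[637.1 -14.8]
dots [454.26151861  44.38098055] [487.81708753  84.43125669]
top 58 84 65.1 ((505.6944274902344, 19.535873413085938), (28.402687072753906, 87.04048156738281), 71.86421203613281)
top 84 19 90.8 ((500.1127624511719, 27.129308700561523), (12.552607536315918, 24.793434143066406), 15.910502433776855)
```

Emit:
send_rows --series '[[40, [0.085, -0.04, -0.5], [0, 0, 0.2]], [40, [0, 0, -0.6], [0, 0, 0]], [40, [0, 0, -0.5], [0, 0, 0]], [40, [0, 0, -0.29], [0, 0, 0]], [40, [0, 0, 0], [0, 0, 0]], [0, [0, 0, 0], [0, 0, 0]], [0, [0, 0, 0], [0, 0, 0]], [0, [0, 0, 0], [0, 0, 0]]]'

```text
clock: 3.15
eef_pos: [497.0, 39.9, 87.7]
tool_rot: [3.141, -0.0, 1.797]
force: [-1.2, 0.2, 2.8]
width: 12.5
gripper_force: 62.1
```

Emit:
send_rows --series '[[0, [0, 0, -0.06], [0, 0, 0]], [0, [0, 0, -0.06], [0, 0, 0]], [0, [0, 0, -0.05], [0, 0, 0]], [0, [0, 0, 0], [0, 0, 0]], [0, [0, 0, 0], [0, 0, 0]]]'

```text
clock: 3.78
eef_pos: [497.1, 39.9, 77.9]
tool_rot: [3.141, -0.001, 1.797]
force: [-4.3, 1.3, 18.5]
width: 12.5
gripper_force: 64.4
```

Emit:
send_rows --series '[[0, [0, 0, 0], [0, 0, 1]], [0, [0, 0, 0], [0, 0, 1]], [0, [0, 0, 0], [0, 0, 1]], [0, [0, 0, 0], [0, 0, 1]], [0, [0, 0, 0], [0, 0, 1]], [0, [0, 0, 0], [0, 0, 1]], [0, [0, 0, 0], [0, 0, 1]], [0, [0, 0, 0], [0, 0, 1]]]'

```text
clock: 4.78
eef_pos: [497.6, 40.3, 77.9]
tool_rot: [3.14, 0.001, 2.498]
force: [-3.9, 2.1, 18.0]
width: 12.4
gripper_force: 64.3
```

Emit:
send_rows --series '[[0, [0, 0, 0], [0, 0, 1]], [0, [0, 0, 0], [0, 0, 1]], [0, [0, 0, 0], [0, 0, 1]], [0, [0, 0, 0], [0, 0, 1]], [0, [0, 0, 0], [0, 0, 1]], [0, [0, 0, 0], [0, 0, 1]], [0, [0, 0, 0], [0, 0, 0.7]], [0, [0, 0, 0], [0, 0, 0]]]'

```text
clock: 5.78
eef_pos: [497.7, 40.9, 78.0]
tool_rot: [3.14, 0.002, 3.081]
force: [-2.2, 2.5, 16.9]
width: 12.8
gripper_force: 64.3
```

Emit:
send_rows --series '[[0, [0, 0, -0.0], [0, 0, 0.2]], [0, [0, 0, 0.08], [0, 0, 0]], [0, [0, 0, 0.08], [0, 0, 0]], [0, [0, 0, 0], [0, 0, 0]], [45, [0, 0, 0], [0, 0, 0]], [45, [0, 0, 0], [0, 0, 0]], [45, [0, 0, 0.5], [0, 0, 0]], [45, [0, 0, 0.8], [0, 0, 0]]]'

```text
clock: 6.78
eef_pos: [495.6, 38.6, 163.6]
tool_rot: [-3.14, -0.005, 3.097]
force: [1.1, -1.0, 0.8]
width: 44.8
gripper_force: 0.0
```

Emit:
send_rows --series '[[45, [0.2, -0.2, 0.6], [0, 0, 0]], [45, [0.5, -0.6, 0], [0, 0, 0.5]], [45, [0.5, -0.6, 0], [0, 0, 0]], [45, [0.4, -0.6, 0], [0, 0, 0]], [45, [0, 0, 0], [0, 0, 0]], [45, [0, 0, 0], [0, 0, 0]]]'

```text
clock: 7.52
eef_pos: [592.0, -80.3, 199.6]
tool_rot: [3.141, -0.002, 3.141]
force: [-0.4, 0.4, 1.0]
width: 44.5
gripper_force: 0.0
```

Run:
```python
from h import *
d=cam('wrist'); save('w2',d['img'])
s=sensors.read_state(); print(s['eef_pos'],s['tool_rot'],s['clock'])
```

```text
[592.02391279 -79.54630098 199.78063836] [ 3.14096620e+00 -1.75330345e-03 -3.14121205e+00] 7.575
```

View pics/w2.png

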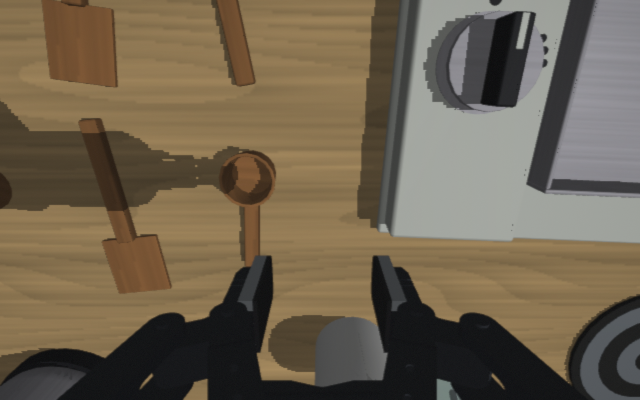

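The scoop nearest the gripper has its cup at (247,178) and its handle reaching (252,262). The knob pointer at (525,30) now faces the single dot at (495,0), parallel to the deck edges, so the dryer is off.

```bash
cat >> h.py <<'E'
def find(n='wrist',pr=True):
    d=cam(n); m,l,o=items(d); P=cloud(d); k,l2,s,c=cv2.connectedComponentsWithStats(m)
    for i in range(1,k):
        if s[i,4]<(150 if n=='top' else 600): continue
        M=(l2==i); v,u=np.nonzero(M); Q=P[v,u]; Q=Q[(Q[:,2]>2.5)&(Q[:,2]<75)]
        if len(Q)<60: continue
        R=cv2.minAreaRect(Q[:,:2].astype(np.float32))
        ce=Q[:,:2].mean(0); w,V=np.linalg.eigh(np.cov((Q[:,:2]-ce).T)); ax=V[:,1]; t=(Q[:,:2]-ce)@ax
        x,y,w_,h_=s[i,:4]; cut=x<=0 or y<=0 or x+w_>=640 or y+h_>=400
        print(c[i].round(),'rect',np.round(R[0],1),np.round(sorted(R[1])),'ax',np.degrees(np.arctan2(ax[1],ax[0])).round(1)%180,'z',np.percentile(Q[:,2],[5,50,95]).round(1),'CUT' if cut else '')
        # width profile along the axis
        mid=(t.max()+t.min())/2; e=ax[::1]; pf=[]
        for a in np.arange(t.min(),t.max(),15):
            k_=(t>=a)&(t<a+15)
            if k_.sum()>3:
                q=Q[k_][:,:2]; p=(q-ce)@np.array([-e[1],e[0]]); lo,hi=np.percentile(p,[2,98]); cc=ce+e*(a+7.5)+np.array([-e[1],e[0]])*(lo+hi)/2
                pf.append((int(cc[0]),round(float(cc[1]),1),int(hi-lo)))
        print('   ',pf)
E
python3 - <<'E'
from h import *
find()
d=cam('wrist'); P=cloud(d)[0:125,420:560].reshape(-1,3); Q=P[(P[:,2]>84)&(P[:,2]<98)]; print('knob',cv2.minAreaRect(Q[:,:2].astype(np.float32)),np.median(Q[:,2]))
print('top'); find('top')
E
```

```text
[79. 42.] rect [ 477.6 -283.7] [57. 65.] ax 171.8 z [2.8 3.9 5.3] CUT
    [(502, -286.8, 53), (487, -284.8, 53), (472, -283.0, 53), (457, -281.1, 53), (443, -277.0, 48)]
[235.  41.] rect [ 479.1 -151. ] [16. 66.] ax 9.800000000000011 z [ 7.7 10.7 12.1] CUT
    [(504, -146.7, 15), (489, -149.2, 14), (474, -151.7, 15), (459, -154.2, 15), (444, -156.8, 15)]
[123. 227.] rect [ 629.9 -278. ] [ 56. 180.] ax 6.0 z [ 3.1  4.8 11.7] 
    [(711, -268.5, 54), (696, -270.2, 53), (681, -271.7, 53), (666, -273.7, 53), (651, -274.3, 46), (637, -276.5, 14), (622, -278.0, 14), (607, -279.9, 14), (592, -281.4, 13), (577, -283.4, 13), (562, -284.9, 13), (547, -286.3, 14)]
[248. 193.] rect [ 625.  -141.4] [ 48. 117.] ax 177.6 z [ 2.8 11.8 29.3] 
    [(678, -150.6, 12), (663, -149.7, 12), (648, -148.9, 12), (633, -148.3, 13), (618, -147.3, 23), (603, -146.5, 42), (588, -145.6, 46), (573, -144.5, 39)]
knob ((497.3329772949219, 40.33924865722656), (14.772561073303223, 56.014278411865234), 86.66360473632812) 89.84936904481148
top
[365. 189.] rect [ 626.7 -277.4] [ 49. 172.] ax 5.699999999999989 z [ 3.1  8.5
[... 718 characters left out ...]
 -270.1, 7), (347, -267.6, 11), (332, -265.2, 7)]
[337. 261.] rect [ 420.1 -164.8] [ 48. 170.] ax 9.400000000000006 z [ 3.2  8.1 16.8] 
    [(496, -148.0, 8), (481, -150.6, 8), (466, -153.8, 8), (451, -156.4, 9), (437, -158.9, 9), (422, -161.0, 10), (407, -162.5, 10), (392, -165.3, 35), (377, -167.7, 43), (363, -170.9, 45), (348, -173.2, 45), (333, -175.5, 38)]
[159. 321.] rect [194.4 465.1] [150. 194.] ax 13.199999999999989 z [11.2 17.8 25. ] 
    [(282, 484.1, 142), (267, 480.1, 139), (253, 477.8, 140), (238, 474.7, 137), (223, 471.0, 139), (209, 466.7, 141), (194, 463.2, 136), (179, 460.9, 139), (165, 456.9, 138), (150, 453.6, 139), (136, 449.6, 137), (121, 447.3, 138), (106, 443.8, 137)]
```

Emit:
send_rows --series '[[40, [0.4, -0.7, -0.5], [0, 0, -0.55]], [40, [0.3, -0.45, -0.6], [0, 0, 0]], [40, [0, 0, -0.8], [0, 0, 0]], [40, [0, 0, -0.7], [0, 0, 0]], [40, [0, 0, -0.4], [0, 0, 0]], [40, [0, 0, 0], [0, 0, 0]], [0, [0, 0, 0], [0, 0, 0]], [0, [0, 0, 0], [0, 0, 0]]]'

```text
clock: 8.72
eef_pos: [635.8, -149.3, 22.0]
tool_rot: [-3.141, 0.002, 3.093]
force: [-0.5, -0.9, -0.6]
width: 11.4
gripper_force: 60.3
```

Emit:
send_rows --series '[[0, [0, 0, 0], [0, 0, 0]], [0, [0, 0, 0], [0, 0, 0]], [0, [0, 0, 0], [0, 0, 0]]]'

```text
clock: 9.1
eef_pos: [635.8, -149.3, 21.9]
tool_rot: [-3.142, 0.002, 3.093]
force: [-0.5, 1.5, 7.4]
width: 11.8
gripper_force: 61.2
```

Emit:
send_rows --series '[[0, [0, 0, 0.5], [0, 0, 0]], [0, [-0.1, 0.3, 0.8], [0, 0, 0]], [0, [-0.2, 0.6, 0.7], [0, 0, 0]], [0, [-0.3, 0.94, 0.2], [0, 0, 0]], [0, [-0.3, 0.94, 0.2], [0, 0, 0]], [0, [-0.3, 0.94, 0.2], [0, 0, 0]], [0, [-0.3, 0.94, 0.2], [0, 0, 0]], [0, [-0.3, 0.94, 0.1], [0, 0, 0]]]'

```text
clock: 10.1
eef_pos: [526.6, 188.4, 195.5]
tool_rot: [3.141, 0.002, 3.093]
force: [1.6, 0.7, -1.0]
width: 11.9
gripper_force: 60.3
```

Emit:
send_rows --series '[[0, [0, 0.64, 0], [0, 0, 0]], [0, [0, 0, 0], [0, 0, 0]], [0, [0, 0, 0], [0, 0, 0]]]'

```text
clock: 10.48
eef_pos: [527.0, 223.9, 194.4]
tool_rot: [-3.14, 0.0, 3.093]
force: [0.1, -1.5, -0.6]
width: 11.9
gripper_force: 60.3
```

Run:
```python
from h import *
d=cam('wrist'); save('w3',d['img']); np.savez('w3.npz',P=cloud(d),img=d['img'])
P=cloud(d); s=sensors.read_state(); print(s['eef_pos'],s['tool_rot'],s['width'])
Q=P.reshape(-1,3)
for lo,hi,n in((52,59,'rims'),):
    q=Q[(Q[:,2]>lo)&(Q[:,2]<hi)]
    h,xe=np.histogram(q[:,0],np.arange(350,720,6)); print('x',[(int(a),int(b)) for a,b in zip(xe,h) if b>250])
    h,xe=np.histogram(q[:,1],np.arange(50,520,6)); print('y',[(int(a),int(b)) for a,b in zip(xe,h) if b>250])
```

```text
[527.15474746 223.20348757 194.2954684 ] [-3.14020099e+00 -5.40917724e-05  3.09118288e+00] 11.882691837772114
x [(416, 1067), (422, 273), (440, 1066), (446, 497), (590, 512), (596, 263), (650, 725)]
y [(104, 888), (272, 357), (278, 672), (302, 581), (308, 939), (476, 667)]
```

View pics/w3.png

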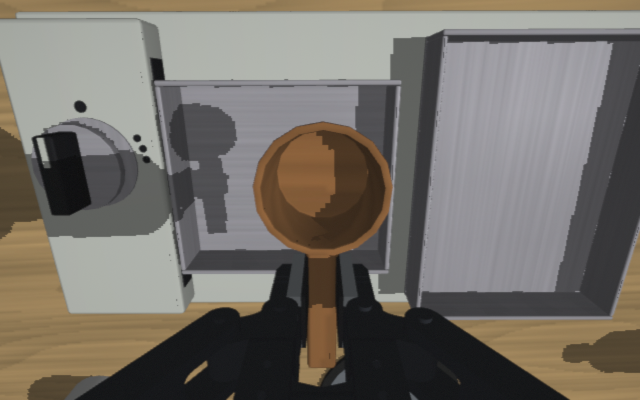

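The scoop is held level, cup at (322,185). The short tray spans (160–400, 82–272) and is empty. Placing it now.

Emit:
send_rows --series '[[0, [0.05, 0.15, -0.7], [0, 0, 0]], [0, [0, 0, -0.8], [0, 0, 0]], [0, [0, 0, -0.6], [0, 0, 0]], [0, [0, 0, -0.3], [0, 0, 0]], [0, [0, 0, -0.18], [0, 0, 0]], [0, [0, 0, 0], [0, 0, 0]], [0, [0, 0, 0], [0, 0, 0]]]'

```text
clock: 11.4
eef_pos: [530.8, 234.3, 40.7]
tool_rot: [3.141, 0.002, 3.093]
force: [-0.4, -0.4, 1.8]
width: 11.7
gripper_force: 60.3
```

Emit:
send_rows --series '[[0, [0, 0, -0.035], [0, 0, 0]], [0, [0, 0, 0], [0, 0, 0]], [32, [0, 0, 0], [0, 0, 0]], [32, [0, 0, 0], [0, 0, 0]], [32, [0, 0, 0.5], [0, 0, 0]], [32, [0, 0, 0.9], [0, 0, 0]], [32, [0, -0.4, 0.9], [0, 0, 0]], [32, [0.1, -0.9, 0.3], [0, 0, 0]]]'

```text
clock: 12.4
eef_pos: [537.3, 159.0, 197.0]
tool_rot: [3.137, 0.006, 3.099]
force: [1.1, -0.5, -0.0]
width: 32.5
gripper_force: 0.0
```

Emit:
send_rows --series '[[40, [0.1, -1, 0], [0, 0, 0]], [40, [0.1, -1, 0], [0, 0, 0]], [40, [0.1, -1, 0], [0, 0, 0]], [40, [0.1, -1, 0], [0, 0, 0]], [40, [0.1, -1, 0], [0, 0, 0]], [40, [0.1, -1, 0], [0, 0, 0]], [40, [0.1, -1, 0], [0, 0, 0]], [40, [0.1, -1, 0], [0, 0, 0]]]'

```text
clock: 13.4
eef_pos: [583.8, -325.9, 193.4]
tool_rot: [3.141, 0.0, 3.093]
force: [2.4, 0.4, -0.0]
width: 40.3
gripper_force: 0.0
```

Emit:
send_rows --series '[[40, [0, -0.7, 0], [0, 0, 0]], [40, [0, 0, 0], [0, 0, 0]], [40, [0, 0, 0], [0, 0, 0]]]'

```text
clock: 13.78
eef_pos: [583.9, -364.9, 193.0]
tool_rot: [3.14, -0.0, 3.094]
force: [0.1, -0.9, 0.1]
width: 39.9
gripper_force: 0.0
```

Run:
```python
from h import *
s=sensors.read_state(); print(s['eef_pos'],s['tool_rot'],s['width'])
find()
d=cam('top'); save('t2',d['img'])
```

```text
[ 583.9075568  -364.8791111   193.03977241] [ 3.13998092e+00 -4.59660911e-04  3.09351418e+00] 39.900827184613185
[412.  46.] rect [ 477.1 -284.3] [56. 66.] ax 171.9 z [2.9 4.1 5.6] CUT
    [(502, -287.9, 53), (487, -285.7, 53), (472, -283.8, 53), (457, -281.9, 53), (443, -279.0, 51)]
[579.  40.] rect [ 480.4 -151.6] [17. 63.] ax 9.699999999999989 z [ 9.5 11.  12.4] CUT
    [(503, -147.7, 14), (489, -150.4, 14), (474, -152.5, 14), (459, -155.2, 14), (445, -159.6, 10)]
[278. 181.] rect [ 571.6 -396.4] [ 49. 118.] ax 177.8 z [ 2.9 11.9 29.2] 
    [(622, -404.2, 36), (608, -403.3, 45), (593, -402.7, 44), (578, -401.8, 22), (562, -402.7, 13), (547, -402.7, 13), (532, -402.7, 13), (517, -402.6, 13)]
[417. 228.] rect [ 629.8 -279.3] [ 56. 180.] ax 9.300000000000011 z [ 3.3  5.3 11.9] 
    [(711, -260.0, 34), (696, -263.4, 38), (682, -269.0, 46), (668, -274.4, 53), (653, -277.6, 49), (638, -277.7, 14), (623, -279.5, 15), (608, -281.1, 15), (593, -282.6, 15), (578, -284.4, 15), (563, -286.0, 15), (548, -287.7, 14), (533, -290.6, 12)]
```

Emit:
send_rows --series '[[40, [-0.365, -0.63, -0.4], [0, 0, 0.55]], [40, [0, 0, -0.8], [0, 0, 0]], [40, [0, 0, -0.8], [0, 0, 0]], [40, [0, 0, -0.6], [0, 0, 0]], [40, [0, 0, -0.3], [0, 0, 0]], [40, [0, 0, 0], [0, 0, 0]], [0, [0, 0, 0], [0, 0, 0]], [0, [0, 0, 0], [0, 0, 0]]]'

```text
clock: 14.88
eef_pos: [563.4, -404.4, 21.7]
tool_rot: [-3.14, 0.003, 3.141]
force: [1.3, -0.4, 4.7]
width: 11.8
gripper_force: 61.3
```

Emit:
send_rows --series '[[0, [0, 0, 0], [0, 0, 0]], [0, [0, 0, 0], [0, 0, 0]]]'

```text
clock: 15.12
eef_pos: [563.3, -404.5, 21.6]
tool_rot: [-3.14, 0.003, 3.141]
force: [-0.2, 1.7, 6.9]
width: 12.1
gripper_force: 61.4
```

Emit:
send_rows --series '[[0, [0, 0, 0.5], [0, 0, 0]], [0, [0, 0, 0.9], [0, 0, 0]], [0, [-0.1, 0.5, 0.8], [0, 0, 0]], [0, [-0.1, 1, 0.2], [0, 0, -0.3]], [0, [-0.1, 1, 0], [0, 0, -0.3]], [0, [-0.1, 1, 0], [0, 0, 0]], [0, [-0.1, 1, 0], [0, 0, 0]], [0, [-0.1, 1, 0], [0, 0, 0]]]'

```text
clock: 16.12
eef_pos: [526.0, -72.0, 164.2]
tool_rot: [3.142, 0.002, 3.088]
force: [-0.8, 0.8, -0.7]
width: 12.4
gripper_force: 60.5
```

Emit:
send_rows --series '[[0, [-0.1, 1, 0], [0, 0, 0]], [0, [-0.1, 1, 0], [0, 0, 0]], [0, [-0.1, 1, 0], [0, 0, 0]], [0, [-0.1, 0.78, 0], [0, 0, 0]], [0, [0, 0, 0], [0, 0, 0]], [0, [0, 0, 0], [0, 0, 0]]]'

```text
clock: 16.88
eef_pos: [502.1, 152.3, 163.7]
tool_rot: [-3.141, 0.0, 3.089]
force: [-1.1, -0.6, -0.8]
width: 11.6
gripper_force: 60.5
```

Run:
```python
from h import *
s=sensors.read_state(); print(s['eef_pos'],s['tool_rot'],s['width'])
d=cam('wrist'); save('w4',d['img'])
```

```text
[502.12996409 152.26944306 163.74896573] [-3.14085313e+00  4.85146557e-04  3.08859088e+00] 11.556792221047756
```

View pics/w4.png

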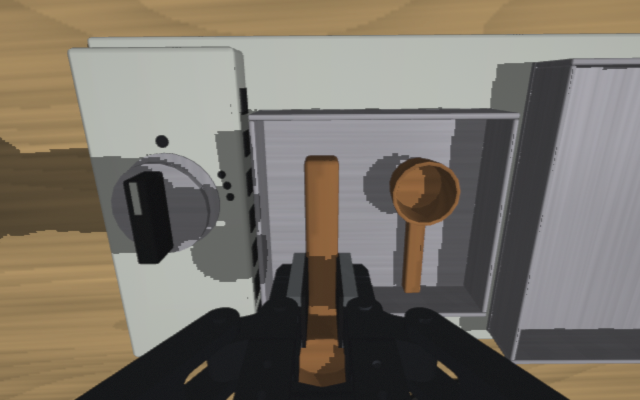

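Scoop 1 lies inside the short tray (cup (425,190), handle end (412,290)), clear of the walls. Scoop 2 is held with its handle tip at (322,157).

Emit:
send_rows --series '[[0, [0.115, 0, -0.5], [0, 0, 0]], [0, [0, 0, -0.7], [0, 0, 0]], [0, [0, 0, -0.5], [0, 0, 0]], [0, [0, 0, -0.3], [0, 0, 0]], [0, [0, 0, -0.12], [0, 0, 0]], [0, [0, 0, 0], [0, 0, 0]], [0, [0, 0, 0], [0, 0, 0]]]'

```text
clock: 17.8
eef_pos: [509.2, 151.8, 37.6]
tool_rot: [-3.141, 0.0, 3.087]
force: [-2.0, -2.1, 5.3]
width: 11.8
gripper_force: 61.2
```

Emit:
send_rows --series '[[32, [0, 0, 0], [0, 0, 0]], [32, [0, 0, 0], [0, 0, 0]], [32, [0, 0, 0.5], [0, 0, 0]], [32, [0, 0, 0.9], [0, 0, 0]], [32, [0.1, -0.4, 0.9], [0, 0, 0]], [40, [0.2, -0.9, 0.3], [0, 0, 0.9]], [40, [0.25, -0.95, 0], [0, 0, 0.9]], [40, [0.25, -0.95, 0], [0, 0, 0]]]'

```text
clock: 18.8
eef_pos: [557.6, -40.7, 193.0]
tool_rot: [-3.142, 0.002, -3.036]
force: [1.6, 0.5, 0.4]
width: 39.7
gripper_force: 0.0
```

Emit:
send_rows --series '[[40, [0.25, -0.95, 0], [0, 0, 0]], [40, [0.25, -0.95, 0], [0, 0, 0]], [40, [0.25, -0.95, 0], [0, 0, 0]], [40, [0.25, -0.95, 0], [0, 0, 0]], [40, [0, 0, 0], [0, 0, 0]], [40, [0, 0, 0], [0, 0, 0]]]'

```text
clock: 19.55
eef_pos: [616.7, -266.4, 191.8]
tool_rot: [3.14, -0.0, -3.038]
force: [0.8, 0.7, -0.9]
width: 40.1
gripper_force: 0.0
```

Run:
```python
from h import *
s=sensors.read_state(); print(s['eef_pos'],s['tool_rot'],s['width'])
find()
```

```text
[ 616.69171436 -266.4412042   191.84411283] [ 3.14030965e+00 -3.67517021e-04 -3.03765866e+00] 40.12797038156722
[315.  24.] rect [ 488.7 -285.6] [43. 55.] ax 95.2 z [2.9 4.  5.2] CUT
    [(492, -309.0, 29), (492, -294.0, 33), (492, -278.9, 36), (491, -263.8, 39), (475, -250.3, 9)]
[483.  34.] rect [ 486.4 -150.6] [16. 51.] ax 9.699999999999989 z [ 9.6 10.9 12.2] CUT
    [(504, -147.7, 14), (489, -150.1, 14), (474, -152.6, 14), (459, -155.1, 14)]
[308. 205.] rect [ 630.3 -278.9] [ 55. 180.] ax 6.199999999999989 z [ 3.2  4.9 11.8] 
    [(712, -269.1, 52), (697, -270.9, 52), (682, -272.8, 53), (667, -274.3, 52), (652, -275.7, 49), (637, -277.5, 14), (622, -279.0, 14), (607, -280.7, 14), (592, -282.2, 15), (577, -283.9, 14), (563, -285.7, 14), (548, -287.3, 14)]
```

Emit:
send_rows --series '[[40, [0.29, -0.17, -0.5], [0, 0, 0]], [40, [0, 0, -0.8], [0, 0, 0]], [40, [0, 0, -0.8], [0, 0, 0]], [40, [0, 0, -0.5], [0, 0, 0]], [40, [0, 0, -0.28], [0, 0, 0]], [40, [0, 0, 0], [0, 0, 0]], [0, [0, 0, 0], [0, 0, 0]], [0, [0, 0, 0], [0, 0, 0]]]'

```text
clock: 20.6
eef_pos: [635.7, -277.5, 21.5]
tool_rot: [-3.14, 0.003, -3.037]
force: [0.3, 0.9, 3.2]
width: 13.4
gripper_force: 60.3
```

Emit:
send_rows --series '[[0, [0, 0, 0], [0, 0, 0]], [0, [0, 0, 0], [0, 0, 0]]]'

```text
clock: 20.85
eef_pos: [635.7, -277.5, 21.5]
tool_rot: [-3.14, 0.003, -3.037]
force: [-0.6, 1.3, 6.4]
width: 14.1
gripper_force: 60.6
```

Emit:
send_rows --series '[[0, [0, 0, 0.5], [0, 0, 0]], [0, [0, 0, 0.9], [0, 0, 0]], [0, [-0.1, 0.5, 0.8], [0, 0, 0]], [0, [-0.13, 1, 0.2], [0, 0, -0.9]], [0, [-0.13, 1, 0.2], [0, 0, -0.94]], [0, [-0.13, 1, 0], [0, 0, 0]], [0, [-0.13, 1, 0], [0, 0, 0]], [0, [-0.13, 1, 0], [0, 0, 0]]]'

```text
clock: 21.85
eef_pos: [589.2, 54.6, 176.2]
tool_rot: [3.141, 0.001, 3.085]
force: [0.9, 0.1, -1.0]
width: 13.6
gripper_force: 59.8
```

Emit:
send_rows --series '[[0, [-0.1, 1, 0], [0, 0, 0]], [0, [-0.1, 1, 0], [0, 0, 0]], [0, [-0.1, 1, 0], [0, 0, 0]], [0, [-0.1, 1, 0], [0, 0, 0]], [0, [-0.1, 1, 0], [0, 0, 0]], [0, [-0.1, 1, 0], [0, 0, 0]], [0, [0, 0, 0], [0, 0, 0]], [0, [0, 0, 0], [0, 0, 0]]]'

```text
clock: 22.85
eef_pos: [553.4, 412.1, 175.4]
tool_rot: [-3.14, 0.0, 3.086]
force: [-0.5, -0.7, -1.0]
width: 14.0
gripper_force: 59.8
```

Run:
```python
from h import *
s=sensors.read_state(); print(s['eef_pos'],s['tool_rot'],s['width'])
d=cam('wrist'); save('w5',d['img'])
```

```text
[553.35659207 412.11762555 175.42763278] [-3.14038530e+00  3.08334527e-04  3.08562357e+00] 14.046318852970899
```

View pics/w5.png

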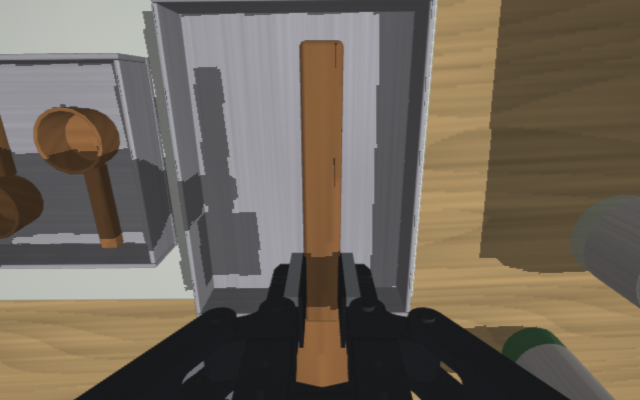

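The turner is held straight along the long tray (handle end (322,42), tray spans 155–435 px), and both scoops are in the short tray.

Emit:
send_rows --series '[[0, [0, 0.41, -0.2], [0, 0, 0]], [0, [0, 0, -0.6], [0, 0, 0]], [0, [0, 0, -0.7], [0, 0, 0]], [0, [0, 0, -0.5], [0, 0, 0]], [0, [0, 0, -0.29], [0, 0, 0]], [0, [0, 0, 0], [0, 0, 0]], [0, [0, 0, 0], [0, 0, 0]]]'

```text
clock: 23.78
eef_pos: [554.4, 437.0, 38.9]
tool_rot: [3.141, 0.001, 3.084]
force: [-0.3, -0.1, -0.9]
width: 14.0
gripper_force: 62.9
```

Emit:
send_rows --series '[[0, [0, 0, -0.02], [0, 0, 0]], [0, [0, 0, 0], [0, 0, 0]], [30, [0, 0, 0], [0, 0, 0]], [30, [0, 0, 0], [0, 0, 0]], [30, [0, 0, 0.5], [0, 0, 0]], [30, [0, 0, 0.9], [0, 0, 0]], [30, [-0.1, -0.5, 0.8], [0, 0, 0]], [40, [-0.15, -1, 0.2], [0, 0, -0.8]]]'

```text
clock: 24.78
eef_pos: [539.6, 350.9, 184.7]
tool_rot: [3.134, 0.006, 3.018]
force: [0.7, -1.9, -0.4]
width: 40.0
gripper_force: 0.0
```

Emit:
send_rows --series '[[40, [-0.18, -1, 0], [0, 0, 0]], [40, [-0.18, -1, 0], [0, 0, 0]], [40, [-0.18, -1, 0], [0, 0, 0]], [40, [-0.18, -1, 0], [0, 0, 0]], [40, [-0.18, -1, 0], [0, 0, 0]], [40, [-0.18, -1, 0], [0, 0, 0]], [40, [-0.18, -1, 0], [0, 0, 0]], [40, [-0.18, -1, 0], [0, 0, 0]]]'

```text
clock: 25.78
eef_pos: [451.8, -134.4, 181.2]
tool_rot: [-3.141, 0.001, 3.016]
force: [1.7, -0.6, -0.3]
width: 40.0
gripper_force: 0.0
```

Emit:
send_rows --series '[[40, [-0.18, -1, 0], [0, 0, 0]], [40, [-0.1, -0.5, 0], [0, 0, 0]], [40, [0, 0, 0], [0, 0, 0]], [40, [0, 0, 0], [0, 0, 0]]]'

```text
clock: 26.28
eef_pos: [435.4, -221.6, 180.9]
tool_rot: [3.141, 0.0, 3.016]
force: [0.4, 0.6, 0.7]
width: 40.1
gripper_force: 0.0
```

Run:
```python
from h import *
s=sensors.read_state(); print(s['eef_pos'],s['tool_rot'],s['width'])
find()
```

```text
[ 435.44341779 -221.63987656  180.93025915] [3.14088470e+00 2.87613922e-04 3.01629504e+00] 40.06853750409944
[379. 117.] rect [ 422.7 -160.8] [ 56. 179.] ax 9.300000000000011 z [ 3.   4.5 11.7] 
    [(503, -147.4, 14), (488, -149.8, 14), (474, -152.4, 14), (459, -154.9, 14), (444, -157.4, 14), (429, -159.9, 14), (414, -162.3, 14), (400, -164.7, 48), (385, -167.3, 53), (370, -169.7, 53), (355, -172.2, 53), (340, -174.7, 53)]
[258. 185.] rect [ 420.8 -276.9] [ 56. 179.] ax 172.1 z [ 3.1  4.9 11.8] 
    [(502, -287.4, 53), (487, -285.5, 52), (472, -283.4, 53), (457, -281.4, 53), (442, -279.3, 47), (427, -277.2, 14), (412, -275.3, 15), (398, -273.4, 15), (383, -271.4, 14), (368, -269.5, 15), (353, -267.5, 15), (338, -265.5, 15)]
```

Emit:
send_rows --series '[[40, [-0.17, -0.91, -0.3], [0, 0, -0.08]], [40, [0, 0, -0.8], [0, 0, 0]], [40, [0, 0, -0.8], [0, 0, 0]], [40, [0, 0, -0.5], [0, 0, 0]], [40, [0, 0, -0.28], [0, 0, 0]], [40, [0, 0, 0], [0, 0, 0]], [0, [0, 0, 0], [0, 0, 0]], [0, [0, 0, 0], [0, 0, 0]]]'

```text
clock: 27.32
eef_pos: [425.9, -277.5, 21.5]
tool_rot: [-3.141, 0.002, 3.009]
force: [-0.3, 0.7, 3.2]
width: 13.9
gripper_force: 59.1
```

Emit:
send_rows --series '[[0, [0, 0, 0], [0, 0, 0]], [0, [0, 0, 0], [0, 0, 0]]]'

```text
clock: 27.58
eef_pos: [425.9, -277.5, 21.4]
tool_rot: [-3.141, 0.002, 3.009]
force: [-0.5, 1.0, 7.0]
width: 13.9
gripper_force: 59.5
```

Emit:
send_rows --series '[[0, [0, 0, 0.5], [0, 0, 0]], [0, [0, 0, 0.9], [0, 0, 0]], [0, [0.1, 0.5, 0.8], [0, 0, 0]], [0, [0.2, 1, 0.2], [0, 0, 0.44]], [0, [0.2, 1, 0.2], [0, 0, 0.44]], [0, [0.2, 1, 0], [0, 0, 0]], [0, [0.2, 1, 0], [0, 0, 0]], [0, [0.2, 1, 0], [0, 0, 0]]]'

```text
clock: 28.58
eef_pos: [491.3, 54.5, 176.8]
tool_rot: [3.142, 0.002, 3.085]
force: [1.0, -0.0, -0.3]
width: 13.8
gripper_force: 58.7
```

Emit:
send_rows --series '[[0, [0.2, 1, 0], [0, 0, 0]], [0, [0.2, 1, 0], [0, 0, 0]], [0, [0.2, 1, 0], [0, 0, 0]], [0, [0.2, 1, 0], [0, 0, 0]], [0, [0.2, 0.9, 0], [0, 0, 0]], [0, [0, 0, 0], [0, 0, 0]], [0, [0, 0, 0], [0, 0, 0]]]'

```text
clock: 29.45
eef_pos: [550.7, 345.8, 176.0]
tool_rot: [-3.14, -0.0, 3.085]
force: [0.2, -1.1, -0.9]
width: 13.6
gripper_force: 58.8
```

Run:
```python
from h import *
s=sensors.read_state(); print(s['eef_pos'],s['tool_rot'],s['width'])
d=cam('wrist'); save('w6',d['img']); find()
```

```text
[550.70224637 345.75657697 176.01964884] [-3.14019189e+00 -2.43787580e-04  3.08514141e+00] 13.624649820877117
[432. 192.] rect [547.8 437.4] [ 55. 179.] ax 176.7 z [19.3 21.  27.9] 
    [(629, 432.1, 52), (614, 433.0, 52), (599, 433.9, 52), (584, 434.8, 52), (569, 435.0, 46), (554, 436.4, 14), (539, 437.4, 14), (524, 438.5, 14), (509, 439.3, 14), (494, 440.2, 14), (479, 441.1, 14), (464, 442.1, 14)]
[ 78. 175.] rect [516.9 145.8] [ 49. 116.] ax 170.7 z [18.6 27.8 44.6] 
    [(567, 148.1, 40), (552, 150.8, 46), (537, 153.5, 42), (522, 155.5, 17), (507, 153.6, 12), (492, 154.4, 13), (477, 155.0, 13), (462, 156.1, 12)]
[168. 156.] rect [536.2 234.8] [ 49. 117.] ax 2.3000000000000114 z [18.3 27.7 44.9] 
    [(588, 226.7, 12), (573, 227.2, 12), (558, 227.9, 12), (543, 228.5, 12), (528, 230.8, 22), (513, 230.0, 44), (498, 229.4, 46), (483, 229.1, 38)]
```

View pics/w6.png

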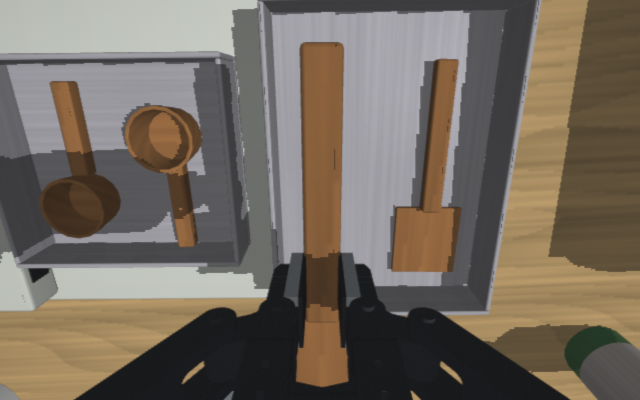

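The held turner lines up with the left half of the long tray. The first one lies flat with its blade at (427,240). Both scoops are inside the short tray.

Emit:
send_rows --series '[[0, [-0.05, -0.02, -0.2], [0, 0, 0]], [0, [0, 0, -0.6], [0, 0, 0]], [0, [0, 0, -0.7], [0, 0, 0]], [0, [0, 0, -0.5], [0, 0, 0]], [0, [0, 0, -0.3], [0, 0, 0]], [0, [0, 0, 0], [0, 0, 0]], [0, [0, 0, 0], [0, 0, 0]]]'

```text
clock: 30.42
eef_pos: [548.2, 345.4, 38.3]
tool_rot: [3.141, 0.0, 3.085]
force: [0.7, -1.0, -1.0]
width: 14.0
gripper_force: 64.2
```

Emit:
send_rows --series '[[0, [0, 0, -0.01], [0, 0, 0]], [0, [0, 0, 0], [0, 0, 0]], [30, [0, 0, 0], [0, 0, 0]], [30, [0, 0, 0], [0, 0, 0]], [30, [0, 0, 0.5], [0, 0, 0]], [30, [0, 0, 0.9], [0, 0, 0]], [30, [-0.1, -0.5, 0.8], [0, 0, 0]], [40, [-0.2, -1, 0.2], [0, 0, 0.9]]]'

```text
clock: 31.42
eef_pos: [531.8, 258.6, 185.0]
tool_rot: [3.137, 0.008, -3.113]
force: [1.0, -1.2, -1.0]
width: 40.0
gripper_force: 0.0
```

Emit:
send_rows --series '[[40, [-0.22, -1, 0], [0, 0, 0.84]], [40, [-0.22, -1, 0], [0, 0, 0.8]], [40, [-0.22, -1, 0], [0, 0, 0]], [40, [-0.22, -1, 0], [0, 0, 0]], [40, [-0.22, -1, 0], [0, 0, 0]], [40, [-0.22, -1, 0], [0, 0, 0]], [40, [0, 0, 0], [0, 0, 0]], [40, [0, 0, 0], [0, 0, 0]]]'

```text
clock: 32.42
eef_pos: [451.0, -104.1, 181.6]
tool_rot: [3.141, 0.001, -2.977]
force: [0.3, 0.3, 0.4]
width: 39.9
gripper_force: 0.0
```

Run:
```python
from h import *
s=sensors.read_state(); print(s['eef_pos'],s['tool_rot'],s['width'])
find()
```

```text
[ 451.01640747 -104.12771583  181.60379585] [ 3.14127475e+00  7.81026451e-04 -2.97677484e+00] 39.90510190100095
[260.  94.] rect [ 423.  -160.9] [ 56. 179.] ax 9.900000000000006 z [ 3.   4.4 11.6] 
    [(503, -146.7, 14), (489, -149.4, 15), (474, -151.7, 14), (459, -154.3, 14), (444, -156.7, 15), (429, -159.2, 14), (415, -161.8, 15), (400, -164.3, 49), (385, -166.9, 53), (370, -169.5, 53), (355, -172.0, 53), (341, -174.4, 53)]
[581. 313.] rect [517.7 157.5] [ 49. 117.] ax 5.300000000000011 z [19.6 29.  45.4] 
    [(567, 152.6, 35), (552, 149.0, 46), (537, 147.4, 43), (522, 145.9, 19), (507, 150.8, 12), (492, 151.4, 12), (477, 152.4, 13), (462, 152.7, 12)]
```

Emit:
send_rows --series '[[40, [-0.3, -0.5, -0.3], [0, 0, 0]], [40, [-0.24, -0.43, -0.7], [0, 0, 0]], [40, [0, 0, -0.8], [0, 0, 0]], [40, [0, 0, -0.6], [0, 0, 0]], [40, [0, 0, -0.29], [0, 0, 0]], [40, [0, 0, 0], [0, 0, 0]], [0, [0, 0, 0], [0, 0, 0]], [0, [0, 0, 0], [0, 0, 0]]]'

```text
clock: 33.48
eef_pos: [417.7, -162.0, 33.2]
tool_rot: [-3.136, -0.005, -2.975]
force: [0.1, -0.0, 0.5]
width: 4.2
gripper_force: 0.0
```

Emit:
send_rows --series '[[0, [0, 0, 0], [0, 0, 0]], [0, [0, 0, 0], [0, 0, 0]]]'

```text
clock: 33.72
eef_pos: [417.1, -162.3, 32.7]
tool_rot: [-3.136, -0.006, -2.976]
force: [-0.8, 0.3, 0.2]
width: -0.0
gripper_force: 0.0
```

The arm ran out of close-in reach at about z 33, so the fingers shut on nothing. I'll rise and grip farther out along the handle.

Emit:
send_rows --series '[[0, [0, 0, 0.4], [0, 0, 0]], [40, [0.4, 0.05, 0.2], [0, 0, 0]], [40, [0.15, 0.05, 0], [0, 0, 0]], [40, [0, 0, 0], [0, 0, 0]], [40, [0, 0, 0], [0, 0, 0]]]'

```text
clock: 34.35
eef_pos: [448.3, -156.3, 67.6]
tool_rot: [-3.137, -0.009, -2.976]
force: [0.4, -0.5, 0.5]
width: 40.1
gripper_force: 0.0
```

Run:
```python
from h import *
s=sensors.read_state(); print(s['eef_pos'],s['tool_rot'],s['width'],s['qpos'])
find()
```

```text
[ 448.34592492 -156.26471296   67.62069395] [-3.1369966  -0.00903123 -2.97609994] 40.113012873481885 [ 0.50450943  0.71868874 -0.34570601  2.12716299  0.62818783  0.4033815
  1.38562311]
[322. 115.] rect [ 422.8 -160.7] [ 56. 179.] ax 9.599999999999994 z [ 3.   4.3 11.5] 
    [(503, -147.1, 14), (489, -149.6, 14), (474, -152.4, 14), (459, -154.6, 15), (444, -157.1, 14), (429, -159.5, 14), (415, -162.0, 15), (400, -164.5, 48), (385, -167.1, 53), (370, -169.6, 53), (356, -172.1, 53), (341, -174.6, 53)]
```

Emit:
send_rows --series '[[40, [0.05, 0.01, -0.4], [0, 0, 0]], [40, [0, 0, -0.3], [0, 0, 0]], [40, [0, 0, -0.1], [0, 0, 0]], [40, [0, 0, 0], [0, 0, 0]]]'

```text
clock: 34.9
eef_pos: [452.3, -155.5, 20.1]
tool_rot: [-3.137, -0.008, -2.976]
force: [-0.2, 0.0, 0.5]
width: 39.9
gripper_force: 0.0
```

Emit:
send_rows --series '[[0, [0, 0, 0], [0, 0, 0]], [0, [0, 0, 0], [0, 0, 0]], [0, [0, 0, 0], [0, 0, 0]], [0, [0, 0, 0], [0, 0, 0]], [0, [0, 0, 0.3], [0, 0, 0]], [0, [0.2, 0.1, 0.6], [0, 0, 0]], [0, [0.3, 0.3, 0.8], [0, 0, 0]], [0, [0.3, 0.5, 0.8], [0, 0, 0]]]'

```text
clock: 35.9
eef_pos: [501.0, -102.4, 171.9]
tool_rot: [-3.136, -0.007, -2.979]
force: [0.6, -1.0, -1.3]
width: 13.8
gripper_force: 58.7
```

Emit:
send_rows --series '[[0, [0.1, 1, 0.1], [0, 0, -0.9]], [0, [0.1, 1, 0], [0, 0, -0.9]], [0, [0.1, 1, 0], [0, 0, -0.72]], [0, [0.1, 1, 0], [0, 0, 0]], [0, [0.1, 1, 0], [0, 0, 0]], [0, [0.1, 1, 0], [0, 0, 0]], [0, [0.1, 1, 0], [0, 0, 0]], [0, [0.1, 1, 0], [0, 0, 0]]]'

```text
clock: 36.9
eef_pos: [548.9, 379.9, 176.4]
tool_rot: [-3.136, -0.006, 3.087]
force: [0.6, 0.1, 0.1]
width: 14.1
gripper_force: 58.7
```

Emit:
send_rows --series '[[0, [0, 0, 0], [0, 0, 0]], [0, [0, 0, 0], [0, 0, 0]]]'

```text
clock: 37.15
eef_pos: [548.6, 377.5, 175.9]
tool_rot: [-3.135, -0.007, 3.088]
force: [0.8, 0.0, 0.0]
width: 14.1
gripper_force: 58.8
```

Run:
```python
from h import *
s=sensors.read_state(); print(s['eef_pos'],s['tool_rot'],s['width'])
d=cam('wrist'); save('w7',d['img']); P=cloud(d); print(P[60:260:20,322].round(0).tolist()); find()
```

```text
[548.63824861 377.54675424 175.88194879] [-3.13491748 -0.00677628  3.08755825] 14.064889099329362
[[459.0, 382.0, 159.0], [466.0, 382.0, 159.0], [474.0, 382.0, 158.0], [481.0, 381.0, 159.0], [488.0, 381.0, 165.0], [496.0, 381.0, 166.0], [504.0, 380.0, 165.0], [513.0, 380.0, 166.0], [521.0, 379.0, 166.0], [531.0, 379.0, 165.0]]
[331. 144.] rect [544.5 391.6] [147. 178.] ax 128.4 z [19.2 20.8 27.8] CUT
    [(620, 317.4, 19), (605, 324.2, 36), (591, 332.0, 46), (583, 345.2, 41), (562, 348.0, 38), (581, 381.6, 140), (573, 394.9, 160), (602, 436.6, 72), (587, 444.3, 57), (565, 445.8, 59), (531, 438.0, 31), (508, 439.2, 32), (486, 440.4, 31), (467, 444.9, 23), (455, 454.5, 3)]
[ 42. 179.] rect [516.9 145.8] [ 49. 116.] ax 170.3 z [18.6 27.8 44.6] 
    [(567, 148.3, 40), (552, 150.8, 46), (537, 153.7, 42), (522, 155.9, 18), (507, 153.9, 12), (492, 154.5, 12), (477, 155.3, 12), (462, 156.3, 12)]
[131. 161.] rect [535.6 221.5] [ 49. 117.] ax 2.3000000000000114 z [18.4 27.9 45. ] 
    [(589, 226.7, 12), (574, 227.4, 12), (559, 228.1, 12), (544, 228.7, 12), (528, 231.1, 21), (513, 230.2, 44), (498, 229.6, 46), (483, 229.1, 38)]
```

View pics/w7.png

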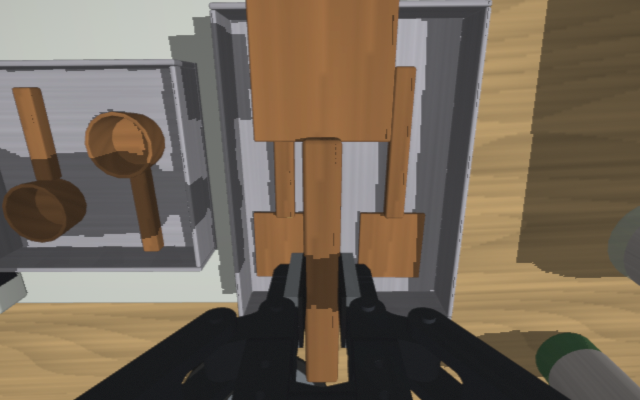

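The third turner is held level, its blade at (322,70) over the front of the tray. The other two lie flat with blades at (278,245) and (390,245), leaving a free slot between them.

Emit:
send_rows --series '[[0, [0, 0.2, -0.2], [0, 0, 0]], [0, [0, 0, -0.6], [0, 0, 0]], [0, [0, 0, -0.7], [0, 0, 0]], [0, [0, 0, -0.4], [0, 0, 0]], [0, [0, 0, -0.2], [0, 0, 0]], [0, [0, 0, -0.18], [0, 0, 0]], [0, [0, 0, 0], [0, 0, 0]]]'

```text
clock: 38.12
eef_pos: [548.8, 390.3, 39.3]
tool_rot: [-3.136, -0.007, 3.087]
force: [0.5, -1.1, 0.6]
width: 14.3
gripper_force: 58.8
```

Emit:
send_rows --series '[[0, [0, 0, -0.035], [0, 0, 0]], [0, [0, 0, 0], [0, 0, 0]], [28, [0, 0, 0], [0, 0, 0]], [28, [0, 0, 0], [0, 0, 0]], [28, [0, 0, 0.5], [0, 0, 0]], [28, [0, 0, 0.9], [0, 0, 0]], [28, [0, -0.5, 0.9], [0, 0, 0]], [40, [0, -1, 0.2], [0, 0, 0]]]'

```text
clock: 39.12
eef_pos: [550.0, 304.3, 191.9]
tool_rot: [3.139, 0.0, 3.092]
force: [1.3, -1.7, -0.7]
width: 39.8
gripper_force: 0.0
```

Emit:
send_rows --series '[[40, [0, -0.9, 0], [0, 0, 0]], [40, [0, 0, 0], [0, 0, 0]], [40, [0, 0, 0], [0, 0, 0]]]'

```text
clock: 39.5
eef_pos: [549.0, 247.0, 187.8]
tool_rot: [-3.138, -0.006, 3.087]
force: [0.1, 1.0, 0.1]
width: 40.2
gripper_force: 0.0
```

Run:
```python
from h import *
s=sensors.read_state(); print(s['eef_pos'],s['tool_rot'],s['width'])
d=cam('wrist'); save('w8',d['img']); find()
P=cloud(d)[:,:200].reshape(-1,3); Q=P[(P[:,2]>84)&(P[:,2]<98)]; print('knob',cv2.minAreaRect(Q[:,:2].astype(np.float32)))
print('top'); find('top')
```

```text
[548.99379214 246.96892778 187.8145282 ] [-3.1378712  -0.00591474  3.08697666] 40.213725144441696
[500.  95.] rect [518.  391.7] [ 56. 177.] ax 176.4 z [19.  20.5 27.7] 
    [(599, 386.6, 14), (584, 387.8, 14), (569, 388.3, 14), (554, 389.1, 14), (539, 389.9, 14), (524, 390.8, 14), (509, 391.6, 14), (494, 392.2, 49), (479, 393.5, 52), (464, 394.2, 52), (449, 395.2, 52), (434, 396.1, 52)]
[435. 186.] rect [542.4 346.6] [ 53. 178.] ax 177.1 z [19.2 21.  27.9] 
    [(623, 341.6, 49), (608, 342.3, 49), (593, 343.2, 50), (578, 344.3, 51), (563, 341.0, 37), (548, 344.8, 14), (533, 345.8, 14), (518, 346.7, 14), (503, 347.8, 14), (488, 348.6, 14), (473, 349.8, 14), (458, 350.6, 14)]
[541. 183.] rect [547.4 437.8] [ 56. 178.] ax 177.2 z [19.4 21.2 27.9] 
    [(629, 431.8, 52), (614, 432.6, 52), (599, 433.7, 52), (584, 434.7, 52), (569, 433.1, 43), (554, 436.0, 14), (539, 437.0, 14), (524, 437.9, 14), (509, 438.8, 14), (494, 439.7, 14), (479, 440.6, 14), (464, 441.6, 14)]
[203. 170.] rect [517.3 145.7] [ 48. 117.] ax 172.7 z [18.4 27.7 44.9] 
    [(567, 147.5, 37), (552, 150.6, 45), (537, 152.
[... 282 characters left out ...]
 (498, 228.9, 44), (483, 228.9, 36)]
knob ((497.29742431640625, 43.2669563293457), (15.497803688049316, 55.5044059753418), 83.00077819824219)
top
[181. 242.] rect [489.8 393.2] [ 51. 115.] ax 176.8 z [14.6 22.4 32.5] 
    [(539, 389.0, 8), (524, 388.5, 11), (509, 389.4, 9), (494, 392.1, 9), (479, 392.4, 44), (464, 393.7, 48), (449, 394.3, 47), (434, 394.7, 47)]
[159. 321.] rect [194.4 463.9] [149. 194.] ax 12.900000000000006 z [11.2 18.1 24.6] 
    [(281, 483.6, 140), (267, 479.8, 139), (252, 477.9, 139), (237, 474.0, 139), (223, 470.0, 140), (208, 465.4, 139), (194, 462.9, 136), (179, 460.1, 138), (164, 457.7, 139), (150, 453.1, 138), (135, 449.6, 138), (120, 446.2, 140), (106, 444.3, 139)]
```

View pics/w8.png

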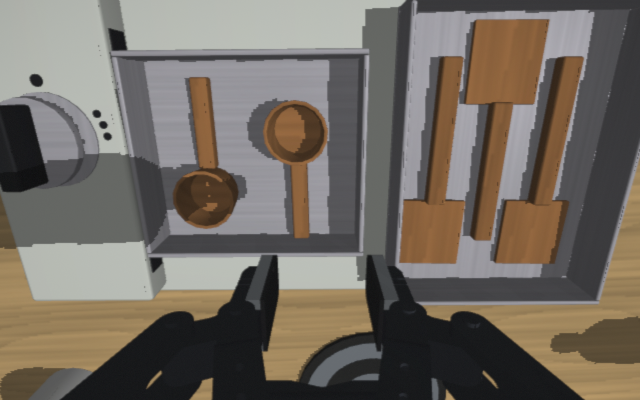

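All three turners lie flat in the long tray and both scoops are in the short tray, everything below the rims. I'll restart the dryer now.

Emit:
send_rows --series '[[40, [-0.22, -0.86, 0], [0, 0, 0]], [40, [-0.22, -0.86, 0], [0, 0, 0]], [40, [-0.22, -0.86, 0], [0, 0, 0]], [40, [-0.2, -0.86, 0], [0, 0, 0]], [40, [0, 0, -0.3], [0, 0, 0]], [40, [0, 0, -0.5], [0, 0, 0]], [40, [0, 0, 0], [0, 0, 0]], [40, [0, 0, 0], [0, 0, 0]]]'

```text
clock: 40.65
eef_pos: [497.8, 41.1, 140.0]
tool_rot: [-3.137, -0.006, 3.089]
force: [-0.2, -0.8, 0.3]
width: 40.2
gripper_force: 0.0
```

Emit:
send_rows --series '[[40, [-0.01, -0.01, -0.4], [0, 0, 0]], [40, [0, 0, -0.35], [0, 0, 0]], [40, [0, 0, -0.13], [0, 0, 0]], [40, [0, 0, 0], [0, 0, 0]], [0, [0, 0, 0], [0, 0, 0]], [0, [0, 0, 0], [0, 0, 0]], [0, [0, 0, 0], [0, 0, 0]], [0, [0, 0, 0], [0, 0, 0]]]'

```text
clock: 41.65
eef_pos: [497.5, 40.5, 87.1]
tool_rot: [-3.138, -0.005, 3.088]
force: [-0.3, 4.2, 2.1]
width: 12.8
gripper_force: 62.0
```

Emit:
send_rows --series '[[0, [0, 0, -0.06], [0, 0, 0]], [0, [0, 0, -0.06], [0, 0, 0]], [0, [0, 0, -0.05], [0, 0, 0]], [0, [0, 0, 0], [0, 0, 0]], [0, [0, 0, 0], [0, 0, 0]]]'

```text
clock: 42.28
eef_pos: [497.5, 40.5, 77.7]
tool_rot: [-3.138, -0.004, 3.088]
force: [-2.3, 4.8, 16.5]
width: 12.6
gripper_force: 63.9
```

Pressed down. Turning clockwise by about 75°.

Emit:
send_rows --series '[[0, [0, 0, 0], [0, 0, -1]], [0, [0, 0, 0], [0, 0, -1]], [0, [0, 0, 0], [0, 0, -1]], [0, [0, 0, 0], [0, 0, -1]], [0, [0, 0, 0], [0, 0, -1]], [0, [0, 0, 0], [0, 0, -1]], [0, [0, 0, 0], [0, 0, -1]], [0, [0, 0, 0], [0, 0, -1]]]'

```text
clock: 43.28
eef_pos: [497.2, 40.0, 77.7]
tool_rot: [-3.138, -0.006, 2.387]
force: [-1.8, 5.6, 16.6]
width: 12.5
gripper_force: 64.0
```

Emit:
send_rows --series '[[0, [0, 0, 0], [0, 0, -1]], [0, [0, 0, 0], [0, 0, -1]], [0, [0, 0, 0], [0, 0, -1]], [0, [0, 0, 0], [0, 0, -1]], [0, [0, 0, 0], [0, 0, -1]], [0, [0, 0, 0], [0, 0, -1]], [0, [0, 0, 0], [0, 0, -0.8]], [0, [0, 0, 0], [0, 0, 0]]]'

```text
clock: 44.28
eef_pos: [496.7, 39.8, 77.7]
tool_rot: [-3.137, -0.006, 1.796]
force: [-3.2, 4.3, 17.3]
width: 12.5
gripper_force: 64.0
```

Emit:
send_rows --series '[[0, [0, 0, 0], [0, 0, 0]], [0, [0, 0, 0.08], [0, 0, 0]], [0, [0, 0, 0.08], [0, 0, 0]], [0, [0, 0, 0], [0, 0, 0]], [45, [0, 0, 0], [0, 0, 0]], [45, [0, 0, 0], [0, 0, 0]], [45, [0, 0, 0.5], [0, 0, 0]], [45, [0, 0, 0.8], [0, 0, 0]]]'

```text
clock: 45.28
eef_pos: [495.2, 38.1, 163.3]
tool_rot: [-3.131, -0.006, 1.794]
force: [1.0, -0.2, -0.2]
width: 44.6
gripper_force: 0.0
```

Emit:
send_rows --series '[[45, [-0.1, -0.3, 0.7], [0, 0, 0]], [45, [-0.1, -0.7, 0.3], [0, 0, 0]], [45, [0, -0.8, 0], [0, 0, 0]], [45, [0, -0.8, 0], [0, 0, 0]], [45, [0, -0.8, 0], [0, 0, 0]], [45, [0, 0, 0], [0, 0, 0]], [45, [0, 0, 0], [0, 0, 0]]]'

```text
clock: 46.15
eef_pos: [484.0, -164.6, 223.6]
tool_rot: [-3.135, -0.007, 1.795]
force: [-0.7, -0.4, -0.2]
width: 45.2
gripper_force: 0.0
```

Run:
```python
from h import *
s=sensors.read_state(); print(s['eef_pos'],s['force'],s['clock'])
d=cam('wrist'); P=cloud(d).reshape(-1,3); Q=P[(P[:,2]>84)&(P[:,2]<98)&(abs(P[:,0]-497)<45)&(abs(P[:,1]-41)<45)]; print('knob',len(Q),np.median(Q[:,2]),cv2.minAreaRect(Q[:,:2].astype(np.float32)))
d=cam('top'); find('top')
save('t3',cv2.resize(d['img'][120:320,140:480],None,fx=2.3,fy=2.3,interpolation=cv2.INTER_CUBIC))
```

```text
[ 484.04636416 -164.56898657  223.55304426] [-0.66344959 -0.42603857 -0.16168657] 46.15
knob 0 nan ((0.0, 0.0), (0.0, 0.0), 0.0)
[170. 213.] rect [545.4 437.8] [ 52. 169.] ax 177.2 z [14.3 23.  32.4] 
    [(622, 432.6, 50), (607, 433.6, 48), (592, 434.1, 47), (577, 435.3, 43), (562, 435.0, 8), (547, 435.2, 6), (532, 435.7, 8), (517, 436.7, 9), (502, 439.8, 8), (487, 439.3, 10), (472, 440.9, 10), (457, 441.8, 5)]
[195. 215.] rect [541.8 343.5] [ 46. 171.] ax 178.1 z [15.1 22.5 32.2] 
    [(619, 341.2, 39), (604, 344.6, 42), (589, 344.6, 41), (574, 343.7, 40), (559, 343.2, 12), (544, 342.6, 9), (529, 345.4, 7), (514, 345.8, 9), (499, 346.3, 9), (484, 348.3, 9), (469, 347.5, 8), (454, 349.4, 9)]
[181. 238.] rect [515.6 394. ] [ 51. 168.] ax 176.6 z [14.5 22.4 31.7] 
    [(591, 384.6, 9), (576, 386.9, 8), (561, 386.1, 7), (547, 389.2, 8), (532, 389.9, 10), (516, 389.5, 9), (502, 392.5, 11), (487, 391.4, 42), (472, 394.5, 46), (457, 395.5, 48), (442, 394.4, 48), (427, 393.7, 44)]
[226. 227.] rect [535.2 218.8] [ 45. 108.] ax 175.2 z [14.6 23.3 44.5] 
    [(584, 223.9, 8), (570, 226.0, 6), (554, 224.7, 6), (539, 224.4, 5), (525, 227.9, 15), (510, 230.7, 36), (494, 228.4, 43), (480, 230.1, 28)]
[159. 321.] rect [194.5 464.5] [150. 196.] ax 13.099999999999994 z [11.  17.8 24.5] 
    [(282, 485.6, 141), (268, 481.2, 141), (253, 477.4, 140), (239, 473.2, 138), (224, 470.4, 137), (209, 467.7, 139), (195, 464.3, 138), (181, 459.6, 138), (166, 457.4, 140), (151, 453.2, 138), (136, 450.7, 137), (122, 446.8, 135), (107, 443.9, 139), (93, 440.3, 108)]
  return _methods._mean(a, axis=axis, dtype=dtype,
  ret = ret.dtype.type(ret / rcount)
```

View pics/t3.png

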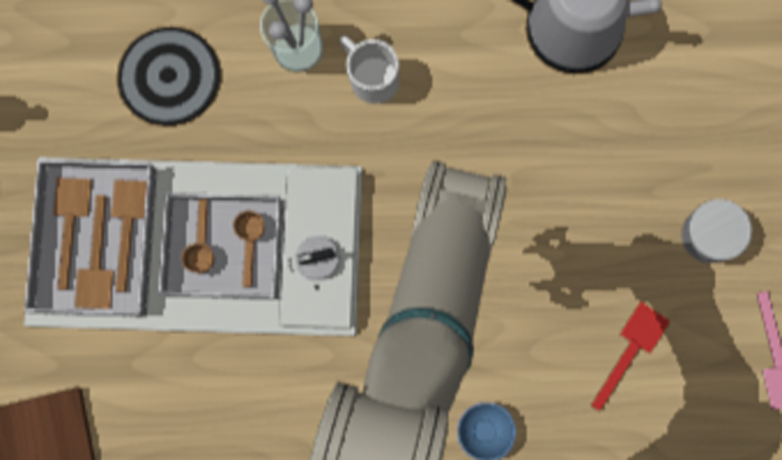

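The top view shows the knob pointing left to the three dots at (318,257), three turners in the long tray, two scoops in the short one, and tin and mug in place. I'll check the knob's height before handing in.

Run:
```python
from h import *
for n in('top','scene'):
    d=cam(n); P=cloud(d).reshape(-1,3); Q=P[(P[:,2]>78)&(P[:,2]<105)&(abs(P[:,0]-497)<40)&(abs(P[:,1]-41)<40)]
    if len(Q): print(n,len(Q),np.percentile(Q[:,2],[10,50,90]),cv2.minAreaRect(Q[:,:2].astype(np.float32)))
    Q=P[(P[:,2]>52)&(P[:,2]<70)&(abs(P[:,0]-497)<30)&(abs(P[:,1]-41)<30)]; print('disc',len(Q),np.median(Q[:,2]))
```

```text
top 71 [85.29930151 90.62384474 94.94108564] ((496.6045227050781, 41.725345611572266), (14.767955780029297, 54.8463249206543), 14.413596153259277)
disc 166 63.83783210429772
scene 61 [80.93608615 87.6815427  91.61196139] ((499.5101013183594, 37.965606689453125), (16.68393325805664, 58.62710189819336), 15.708165168762207)
disc 94 63.310456286794874
```

The knob is up, with its top at about 91 mm, and points to run.

```bash
python3 -c "
from cell import ctrl; print(ctrl.finish_job())"
```

```text
the job is handed in; nothing more can be done
None
```

The job is handed in: I stopped the dryer first, laid the three turners flat in the long tray and the two scoops in the short tray, then set the knob back to run, sprung up, with the tin and mug left untouched.

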